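Kit tray over the sill of the parts dryer

ROBOT

A 6-joint arm with a two-finger parallel gripper is mounted at the origin on the work surface. World frame = base frame: x ahead of the robot, y to its left, z up, the work surface at z = 0. Lengths are in m, angles in rad, forces in N, time in s.
With the tool pointing down it reaches from about 0.15 to 0.775 m from the base axis. Payload 6.1 kg.
Tool frame: the origin (TCP) lies on the centre line of the jaws, within the pads' length; the fingertips stand robot.nose_length ahead of it and the grasp point (between the pads) lies 3 mm ahead of it (robot.nose_length is the distance from the TCP to the fingertips, in m); x points along the fingers, z is the direction in which the jaws open and shut, and the axes are right-handed (so a half turn about x gives the same grasp; the last joint's range is limited). The gripper opens to 85 mm and grips with 20 to 120 N. Pads are 22 mm wide; open, the fingers measure 114 mm over their backs; the gripper's body (76 mm by 85 mm) begins 54 mm behind the grasp point. The pads swing forward as they close: fully open they stand 13 mm farther back than shut.
Start: joints at [-1.176, 0.126, -0.04, 1.405, 0, 1.571], TCP at [0.202, -0.485, 0.253] pointing down, gripper open.
Joint ranges: [-2.72, 2.72], [-0.95, 1.95], [-1.27, 1.35], [-1.78, 2.02], [-1.46, 1.47], [-3.14, 3.14]. Speed limits (rad/s): [2.39, 2.39, 3.01, 3.14, 3.14, 3.14].

INTERFACE

Orientations are given as a unit quaternion [w, x, y, z].
In Python, from cell import robot gives the robot as it stands.
- The arm moves only by the tool arm_command, never from a script. Its argument "deltas" is a list that holds one entry, the list of rows, each a list of 7 numbers: the turn, a rotation vector about the tool's x, y, z in degrees, then the shift along the tool's x, y, z in m, then the opening, from 0 (shut) to 1 (fully open). A call has 1 to 12 rows; each row shifts and turns the commanded pose from where the row before left it, along the tool's axes as they then stand; what a row does not reach is not made up. A row lasts 1/8 s, in which the tool goes at most 62.5 mm and 10.7 degrees, less where a joint would pass 70% of its speed; a pose out of reach is approached as far as the arm can. A call is refused whole if a number of a shift passes 0.0625 or a number of a turn 10.7, either way. A call with a gripper value outside its range is refused whole. The fingers move at their own pace and stop on an object; "squeeze" is the grip in N (left out, the last holds). Time passes only in rows, so rows that do not move let the fingers close. It gives the time, the measured TCP pose, the force and the opening at its end, in the units of the state.
- robot.state(): the state, without advancing time (a new reading comes with each control period).
- robot.grab_frame(name): name is "side" or "top" or "wrist"; returns (picture, depth): 420x560x3 uint8, red, green, blue; 420x560 float32, m along the optical axis (not along the pixel's ray), 0 where there is no reading.
- robot.camera_params(name): a dict with "fx", "fy", "cx", "cy" (pixels), "T" (4x4, takes a point from camera to world coordinates). Camera axes: x right, y down, z forward; pixel columns grow to the right and rows downward; lengths in m; the calibration is good to about 2 mm. A picture is of the moment at which its call begins: read the wrist's pose just before it. camera_params takes no time and is no camera call; for the wrist camera it gives the pose at the moment of the call.
- robot.close_job(): hands the job in, once; it reports no verdict.
The state is a dict: "time": time; "qpos": joint angles; "dq": joint speeds; "joint_torque": joint torques, N m; "ee_pos": TCP position; "ee_rot": TCP orientation; "force": force on the tool from outside, world axes, zero at the start; "ft_torque": the same for the moment, N m; "width": finger opening in m.
Only numpy, scipy, OpenCV 4.12 (cv2) and the standard library are available. Lean on these libraries where they do the work, as an engineer would, in place of code of your own. Each camera call takes 0.05 s, during which the arm holds its last target. There are 200 camera calls.

TASK

Load the steel kit tray, with the valve parts riding in it, into the parts dryer: tip its front up by the grab tab, tail still on the counter, and rest the front on the raised deck; then push the tray in from behind until it lies flat on the deck, square and fully home against the stop bar. Do not carry the tray through the air, keep the valve and the disc in it, leave the other things on the counter where they are, and let go of the tray at the end.

Things in the scene. Friction and masses are not known exactly. Their poses are not given: they have to be found in the camera images.
- dryer: white parts dryer with a raised aluminium deck, fixed, placed and turned differently each time. Origin: on the counter at the foot of the sill, middle of its width; x points level into the dryer (the way the tray goes in), y left, z up. Deck: 10 mm high, 176 mm wide, x = 0 to 200 mm, with a square front edge (the sill)
- sill (a point): middle of the top front edge of the deck, 10 mm above the counter; axes as the dryer's. On the deck two steel guide rails 14 mm high leave a lane 116 mm wide for the tray, centred on the dryer; their first 30 mm are flared outwards
- stop_face (a point): foot of the stop bar, middle of its near face, at deck height, 178 mm in from the sill; axes as the dryer's. The steel bar is 24 mm high and crosses the lane
- head_edge (a point): middle of the lower near edge of the white warm-air head over the lane: 75 mm in from the sill, 125 mm above the counter. The head is 60 mm deep, 176 mm wide, 75 mm high, on pillars either side, 140 mm apart. An upright gripper cannot follow the tray's tail home, as the head is in its way; fingers leaning forward about 35 degrees (tips towards the dryer) clear it
- tray: open stainless kit tray, 110 mm long (x), 100 mm wide (y), walls 40 mm high, 3 mm thick; about 0.3 to 0.65 kg. Origin: centre of its underside; x to its front (the dryer), z up. Starts on the counter 12 to 40 mm short of the sill, askew. Pushed from behind with its front on the deck, it rears to about 12 degrees, then tips down flat once its middle is past the sill; its tail must be free to rise then, so let the push rise with it
- tab_top (a point): top of the tray's grab tab, an upright steel lug at the middle of the front wall: 12 mm thick across (tray y), 20 mm along (tray x), standing 27 mm above the rim, its top 67 mm above the tray's underside; its centre is 13 mm behind the tray's front face
- front_edge (a point): middle of the lower front edge of the tray (tray x = 55 mm)
- tail_edge (a point): middle of the lower rear edge of the tray (tray x = -55 mm); 68 mm beyond the sill when the tray is home
- valve: brass angle valve, 37 mm high, foot 24 mm across, side port 23 mm long, standing in the tray; origin: centre of its foot
- disc: cloudy white acetal valve disc, 28 mm across, 8 mm thick, lying in the tray; origin: centre of its underside
- nut: black knurled adapter nut, 34 mm across, 24 mm high, on the counter; origin: centre of its underside
- retainer: stainless spring retainer, a flanged disc 38 mm across, 16 mm high, on the counter; origin: centre of its underside
- plug: cork-brown dewar neck plug, 40 mm across, 36 mm high, on the counter; origin: centre of its underside
- driver: screwdriver 160 mm long lying on the counter along its own x, left of the work; origin at its underside
Not all that is in view belongs to the job. Leave any green or red look-alike of the tray alone.

How it is judged:
By the outcome, as a careful person would: the job done as asked, in the order asked, and still so for the second after the job is handed in, with the robot touching nothing.
It also fails if it takes over 51 s, if anything falls off the work surface, if the arm or the gripper's body presses on something with over 40 N, if the wrist force passes 120 N, or if a joint passes its speed limit or range.

## Working session

There is one attempt and no reset: what is moved stays moved. The work goes in short steps, Python scripts to look and compute and a tool call to move; the robot and the scene stay as the last step left them, time stands still between calls to the robot, and variables do not carry over. Pictures are saved under pics/ and viewed, about 8 in all and at most 12, crops included, and the job is handed in when it is done.

Besides the shell and the picture viewer there is one more tool, called after "Call:" as name(argument=value, ...), one argument or row to a line, values as JSON. arm_command: Moves the arm, as the interface text tells. Its arguments: {"type":"object","properties":{"deltas":{"type":"array","items":{"type":"array","items":{"type":"array","items":{"type":"number"}}}},"squeeze":{"type":"number"}},"required":["deltas"]}

```bash
ls; mkdir -p pics
cat > h.py <<'E'
import numpy as np, cv2
from cell import robot
from scipy.spatial.transform import Rotation as R
def snap(n,f):
    P=robot.camera_params(n); im,d=robot.grab_frame(n)
    cv2.imwrite('pics/%s.png'%f,im[:,:,::-1]); np.savez('pics/%s.npz'%f,im=im,d=d,T=P['T'],k=[P['fx'],P['fy'],P['cx'],P['cy']])
def px(f,u,v,z=None):
    D=np.load('pics/%s.npz'%f); fx,fy,cx,cy=D['k']; T=D['T']
    r=np.array([(u-cx)/fx,(v-cy)/fy,1])
    if z is None:
        w=D['d'][v-1:v+2,u-1:u+2]; s=np.median(w)
    else: s=(z-T[2,3])/(T[:3,:3]@r)[2]
    return T[:3,:3]@(r*s)+T[:3,3]
E
python3 - <<'E'
from h import *
for n in('top','side','wrist'): snap(n,n+'0')
a=[cv2.imread('pics/%s0.png'%n) for n in('top','side')]
print(robot.state(), robot.nose_length)
for n in('top','side','wrist'):
    P=robot.camera_params(n);print(n,P['fx'],np.round(P['T'],3).tolist())
E
```

```text
pics
{'time': 0.15, 'qpos': array([-1.17598465e+00,  1.26267263e-01, -4.03550727e-02,  1.40538216e+00,
        1.27308576e-05,  1.57075793e+00]), 'dq': array([-7.41985581e-05, -1.90891986e-03,  2.86598954e-03,  1.02888863e-04,
        4.70779257e-04,  1.03787827e-03]), 'joint_torque': array([-7.36446509e-04, -4.36276424e+01,  3.53150010e+01,  1.35337849e-02,
       -4.06793583e-05,  7.06777314e-06]), 'ee_pos': array([ 0.20183152, -0.48435855,  0.25270337]), 'ee_rot': array([ 0.58800694,  0.39245555,  0.58871277, -0.39197417]), 'force': array([ 0.38503986, -0.48235431, -0.02901042]), 'ft_torque': array([-0.07354968, -0.03242005,  0.05691886]), 'width': 0.08564703942781042} 0.022
top 380.83597775129266 [[0.003, -0.997, 0.079, 0.455], [-1.0, -0.004, -0.021, 0.114], [0.021, -0.079, -0.997, 0.929], [0.0, 0.0, 0.0, 1.0]]
side 492.1302259399438 [[0.983, -0.138, 0.12, 0.397], [-0.183, -0.702, 0.688, -0.533], [-0.01, -0.699, -0.715, 0.779], [0.0, 0.0, 0.0, 1.0]]
wrist 311.06898265092246 [[0.384, -0.876, -0.29, 0.277], [-0.923, -0.365, -0.12, -0.455], [-0.001, 0.314, -0.949, 0.372], [0.0, 0.0, 0.0, 1.0]]
```

View pics/top0.png

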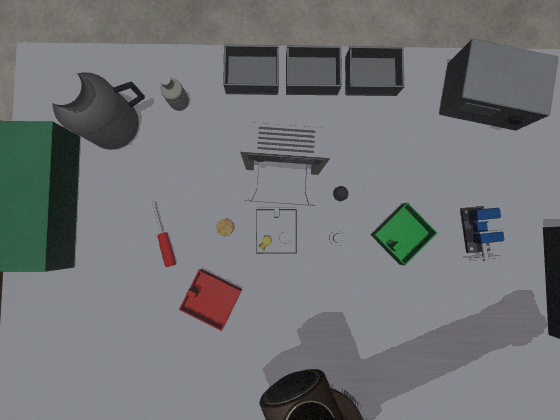

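View pics/side0.png

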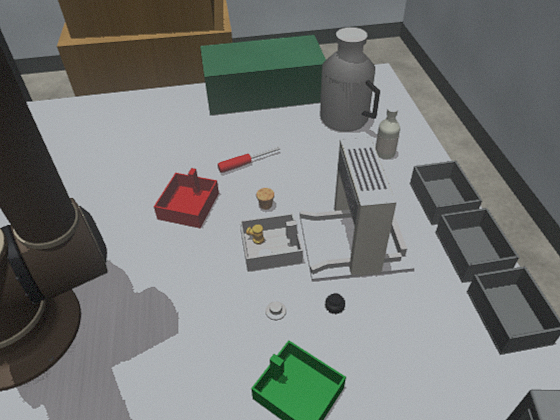

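The top view shows the steel tray at about (277,231). Its look-alikes are red (211,299) and green (404,234), and I choose the steel one in front of the dryer sill. The plug is at (225,227), the retainer at (337,238), the nut at (341,193) and the driver at (163,240). The side view agrees, with the steel tray at (270,243).

Run:
```python
import cv2
a=cv2.imread('pics/top0.png')[140:270,230:350]
b=cv2.imread('pics/side0.png')[130:290,230:430]
a=cv2.resize(a,None,fx=4.6,fy=4.6,interpolation=cv2.INTER_CUBIC); cv2.imwrite('pics/c1.png',a)
b=cv2.resize(b,None,fx=3.7,fy=3.7,interpolation=cv2.INTER_CUBIC); cv2.imwrite('pics/c2.png',b)
```

```text
(no output)
```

View pics/c1.png

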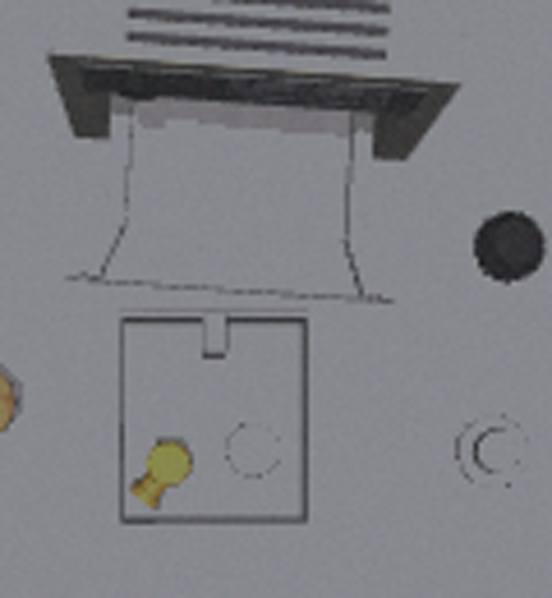

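View pics/c2.png

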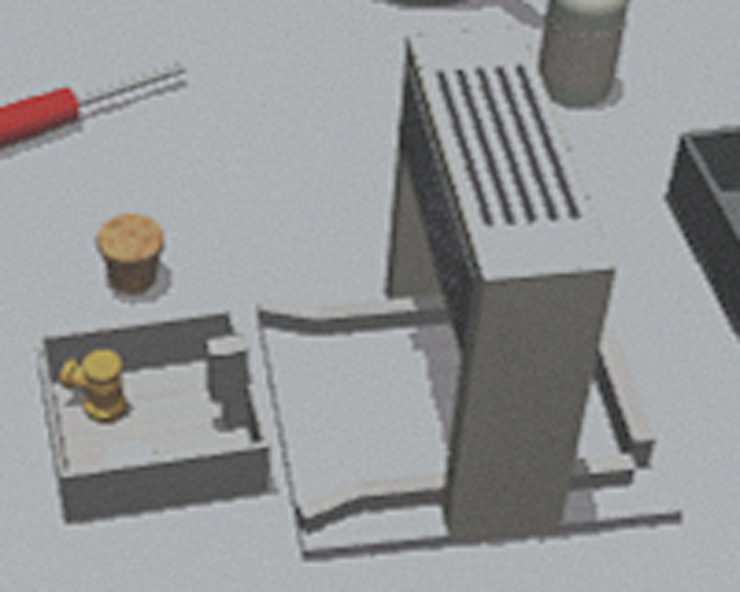

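The crops show the sill ends at top (244,200) and (315.4,205), and the tray rim corners at (256.3,209), (297,209), (297,253.3) and (256.3,253.3). The tab is near (277,213), and the valve and disc are in the tray.

Run:
```python
from h import *
np.set_printoptions(precision=4,suppress=True)
t=lambda u,v,z:px('top0',230+u/4.6,140+v/4.6,z)
s=lambda u,v,z:px('side0',230+u/3.7,130+v/3.7,z)
def line(n,a,b):
    d=b-a; print(n,a,b,'mid',(a+b)/2,'len',np.hypot(*d[:2]),'ang of normal',np.degrees(np.arctan2(d[1],d[0]))+90)
line('sill top',t(65,276,.01),t(393,300,.01))
line('sill side',s(262,310,.01),s(303,555,.01))
line('deck right edge side',s(303,555,.01),s(680,517,.01))
line('flare/rails top',t(133,110,.024),t(351,110,.024))
for n,p in(('FL',(121,318)),('FR',(308,318)),('RR',(308,521)),('RL',(121,521))):print(n,t(*p,.04))
for n,p in(('FL',(230,315)),('FR',(265,440)),('RR',(62,475)),('RL',(45,340))):print('side',n,s(*p,.04))
print('bottom R',s(67,522,0),s(270,490,0))
print('tab top',t(215,318,.067),t(215,355,.067),'side',s(208,345,.067),s(243,337,.067),s(247,350,.067),s(210,356,.067))
print('valve',t(170,462,.037+.003),s(103,360,.04),'nut',t(510,247,.02),'plug',t(0,400,.036),'ret',t(495,450,.01))
```

```text
sill top [0.5505 0.175  0.01  ] [0.5386 0.0019 0.01  ] mid [0.5446 0.0884 0.01  ] len 0.1734288325660832 ang of normal -3.926195603413575
sill side [0.5543 0.1698 0.01  ] [ 0.5397 -0.0025  0.01  ] mid [0.547  0.0837 0.01  ] len 0.17283706941907787 ang of normal -4.836449067853522
deck right edge side [ 0.5397 -0.0025  0.01  ] [ 0.7374 -0.0163  0.01  ] mid [ 0.6386 -0.0094  0.01  ] len 0.19812119583912532 ang of normal 85.99967848132827
flare/rails top [0.6365 0.1394 0.024 ] [0.6373 0.0252 0.024 ] mid [0.6369 0.0823 0.024 ] len 0.11418620138132951 ang of normal 0.40383188795983926
FL [0.5261 0.1443 0.04  ]
FR [0.5265 0.0491 0.04  ]
RR [0.4236 0.0492 0.04  ]
RL [0.4234 0.1436 0.04  ]
side FL [0.53   0.1421 0.04  ]
side FR [0.5308 0.0514 0.04  ]
side RR [0.424  0.0488 0.04  ]
side RL [0.4269 0.1432 0.04  ]
bottom R [0.424  0.0487 0.    ] [0.5335 0.049  0.    ]
tab top [0.5241 0.097  0.067 ] [0.5058 0.097  0.067 ] side [0.5097 0.0985 0.067 ] [0.5288 0.1005 0.067 ] [0.5291 0.0911 0.067 ] [0.5093 0.0907 0.067 ]
valve [0.4531 0.119  0.04  ] [0.456  0.1226 0.04  ] nut [ 0.5659 -0.0585  0.02  ] plug [0.4843 0.2056 0.036 ] ret [ 0.4598 -0.0513  0.01  ]
```

```bash
cat >> h.py <<'E'
np.set_printoptions(precision=4,suppress=True)
def pose():
    s=robot.state(); return s,np.array(s['ee_pos']),R.from_quat(np.roll(s['ee_rot'],-1))
def target(heading,lean,camback=True):
    "tool pointing: lean deg forward along heading (deg), tool y = +-fwd"
    h,l=np.radians([heading,lean]); f=np.array([np.cos(h),np.sin(h),0]); up=np.array([0,0,1.])
    x=f*np.sin(l)-up*np.cos(l); z=np.cross(up,f)*(1 if camback else -1); y=np.cross(z,x)
    return R.from_matrix(np.c_[x,y,z])
def delta(p,heading,lean,sgn=True,Rt=None):
    s,q,Q=pose(); Rt=target(heading,lean,sgn) if Rt is None else Rt
    print('t',s['time'],'pos',q,'F',s['force'],'w',s['width'],'q',s['qpos'])
    print('turn deg (tool)',np.degrees((Q.inv()*Rt).as_rotvec()),'shift in tool now',Q.inv().apply(np.array(p)-q),'in target tool',Rt.inv().apply(np.array(p)-q),'world',np.array(p)-q)
E
python3 - <<'E'
from h import *
s,q,Q=pose(); print(Q.as_matrix())
T=robot.camera_params('wrist')['T']; print('cam in tool',Q.inv().apply(T[:3,3]-q), Q.inv().apply(T[:3,2]))
for sg in(True,False): print(target(0,0,sg).as_matrix()); delta([.44,.095,.25],0,0,sg)
E
```

```text
[[-0.0005  0.9231  0.3847]
 [ 0.0011  0.3847 -0.9231]
 [-1.      0.     -0.0012]]
cam in tool [-0.1196  0.0806  0.0019] [ 0.9494 -0.3139  0.0001]
[[ 0. -1.  0.]
 [ 0.  0.  1.]
 [-1.  0.  0.]]
t 0.15 pos [ 0.2018 -0.4844  0.2527] F [ 0.385  -0.4824 -0.029 ] w 0.08564703942781042 q [-1.176   0.1263 -0.0404  1.4054  0.      1.5708]
turn deg (tool) [-157.3767   -0.018    -0.0953] shift in tool now [ 0.0032  0.4427 -0.4432] in target tool [ 0.0027 -0.2382  0.5794] world [ 0.2382  0.5794 -0.0027]
[[ 0.  1.  0.]
 [ 0.  0. -1.]
 [-1.  0.  0.]]
t 0.15 pos [ 0.2018 -0.4844  0.2527] F [ 0.385  -0.4824 -0.029 ] w 0.08564703942781042 q [-1.176   0.1263 -0.0404  1.4054  0.      1.5708]
turn deg (tool) [22.6232 -0.0685  0.0129] shift in tool now [ 0.0032  0.4427 -0.4432] in target tool [ 0.0027  0.2382 -0.5794] world [ 0.2382  0.5794 -0.0027]
```

Call:
arm_command(
  deltas=[
    [[0, 0, 0, 0, 0.04, -0.04, 1], [0, 0, 0, 0, 0.04, -0.04, 1], [0, 0, 0, 0, 0.04, -0.04, 1], [0, 0, 0, 0, 0.04, -0.04, 1], [0, 0, 0, 0, 0.04, -0.04, 1], [0, 0, 0, 0, 0.04, -0.04, 0.6], [0, 0, 0, 0, 0.04, -0.04, 0.6], [0, 0, 0, 0, 0.04, -0.04, 0.6], [0, 0, 0, 0, 0.04, -0.04, 0.6], [0, 0, 0, 0, 0.04, -0.04, 0.6], [-10.5, 0, 0, 0, 0.04, -0.04, 0.6], [-10.5, 0, 0, 0, 0, 0, 0.6]],
  ],
)

```text
time: 1.65
ee_pos: [0.4396, 0.094, 0.2525]
ee_rot: [0.651, 0.275, 0.652, -0.275]
force: [0.0, -0.3, -0.4]
width: 0.0512
```

Call:
arm_command(
  deltas=[
    [[-10.5, 0, 0, 0, 0, 0, 0.6], [-10.5, 0, 0, 0, 0, 0, 0.6], [-10.5, 0, 0, 0, 0, 0, 0.6], [-10.5, 0, 0, 0, 0, 0, 0.6], [-10.5, 0, 0, 0, 0, 0, 0.6], [-10.5, 0, 0, 0, 0, 0, 0.6], [-10.5, 0, 0, 0, 0, 0, 0.6], [-10.5, 0, 0, 0, 0, 0, 0.6], [-10.5, 0, 0, 0, 0, 0, 0.6], [-10.5, 0, 0, 0, 0, 0, 0.6], [-10.5, 0, 0, 0, 0, 0, 0.6], [-10.5, 0, 0, 0, 0, 0, 0.6]],
  ],
)

```text
time: 3.15
ee_pos: [0.4387, 0.0907, 0.253]
ee_rot: [0.542, -0.454, 0.542, 0.454]
force: [-0.2, -0.6, -0.2]
width: 0.0514
```

Call:
arm_command(
  deltas=[
    [[-10.4, 0, 0, 0, 0, 0, 0.6], [0, 0, 0, 0, 0, 0, 0.6]],
  ],
)

```text
time: 3.4
ee_pos: [0.4387, 0.0908, 0.253]
ee_rot: [0.5, -0.499, 0.501, 0.5]
force: [-0.7, -0.2, -0.0]
width: 0.0515
```

Run:
```python
from h import *
delta([.518,.096,.12],0,0)
snap('wrist','w1')
a=cv2.imread('pics/w1.png'); cv2.imwrite('pics/w1b.png',cv2.resize(a,None,fx=1.42,fy=1.42,interpolation=cv2.INTER_CUBIC))
```

```text
t 3.4 pos [0.4387 0.0908 0.253 ] F [-0.6724 -0.2499 -0.03  ] w 0.05153934815895176 q [ 0.204  -0.0192 -0.194   1.3965  0.      0.2056]
turn deg (tool) [-0.0905 -0.0065 -0.0312] shift in tool now [ 0.133  -0.0794  0.0054] in target tool [ 0.133  -0.0793  0.0052] world [ 0.0793  0.0052 -0.133 ]
```

View pics/w1b.png

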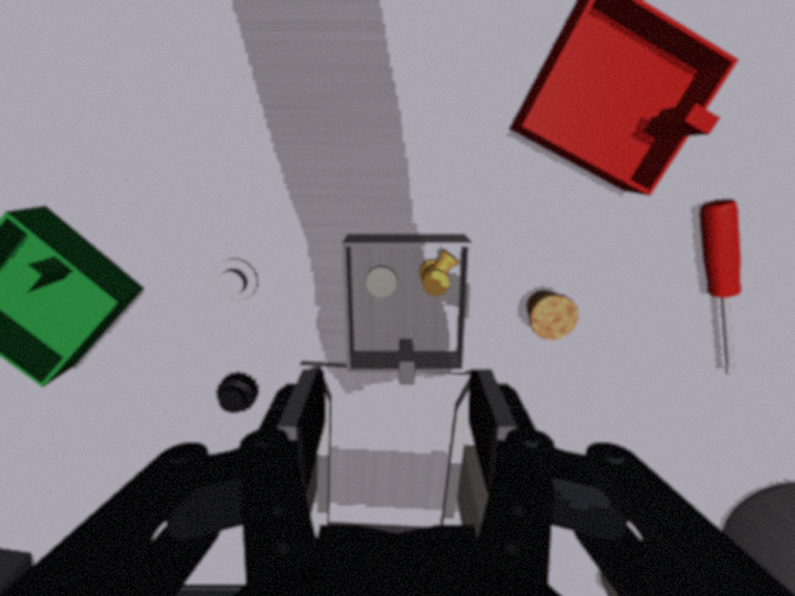

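The wrist view shows the steel tray at enlarged (405,300), with the tab top at about (406,372) and the valve and disc inside. The sill line starts at (300,362), and the rails run from (330,405) to (328,525) and from (458,405) to (441,525).

Run:
```python
from h import *
w=lambda u,v,z:px('w1',u/1.42,v/1.42,z)
print('tab',w(406.5,372,.067),'rim front L,R',w(462,368,.04),w(351,368,.04),'rear top',w(344,238,.04),w(470,238,.04))
print('sill',w(300,362,.01),w(470,373,.01))
for a,b in(((330,410),(328,525)),((456,410),(441,525))):
    p,q=w(*a,.024),w(*b,.024); print('rail',p,q,np.degrees(np.arctan2(*(q-p)[1::-1])))
# tab height by triangulation top/wrist/side
def ray(f,u,v):
    D=np.load('pics/%s.npz'%f); fx,fy,cx,cy=D['k'];T=D['T']; d=T[:3,:3]@[(u-cx)/fx,(v-cy)/fy,1]; return T[:3,3],d/np.linalg.norm(d)
A=0;B=0
for f,u,v in(('top0',230+215/4.6,140+336/4.6),('side0',230+227/3.7,130+347/3.7),('w1',406.5/1.42,372/1.42)):
    o,d=ray(f,u,v); M=np.eye(3)-np.outer(d,d); A=A+M; B=B+M@o
print('tab tri',np.linalg.solve(A,B))
# deck depth points: fit dryer via top depth
D=np.load('pics/top0.npz'); d=D['d']; fx,fy,cx,cy=D['k']; v,u=np.mgrid[:420,:560]
P=np.stack([(u-cx)/fx*d,(v-cy)/fy*d,d],-1)@D['T'][:3,:3].T+D['T'][:3,3]
m=(P[...,2]>.17)&(P[...,2]<.23)&(abs(P[...,0]-.65)<.12)&(abs(P[...,1]-.08)<.15)
q=P[m]; r=cv2.minAreaRect(q[:,:2].astype(np.float32)*1000); print('head',len(q),q[:,2].mean(),r)
m=(P[...,2]>.03)&(P[...,2]<.09)&(abs(P[...,0]-.48)<.08)&(abs(P[...,1]-.097)<.065)
r=cv2.minAreaRect(P[m][:,:2].astype(np.float32)*1000); print('tray',r)
```

```text
tab [0.5188 0.0965 0.067 ] rim front L,R [0.5293 0.1436 0.04  ] [0.5292 0.0508 0.04  ] rear top [0.4197 0.0492 0.04  ] [0.4199 0.1448 0.04  ]
sill [0.5384 0.0012 0.01  ] [0.5498 0.156  0.01  ]
rail [0.5796 0.0284 0.024 ] [0.7116 0.02   0.024 ] -3.66992092912349
rail [0.5798 0.1426 0.024 ] [0.7118 0.133  0.024 ] -4.184748112037753
tab tri [0.5178 0.0964 0.0667]
head 3074 0.199176895783849 ((646.3466186523438, 82.2558364868164), (176.39002990722656, 66.73091888427734), 86.49232482910156)
tray ((475.41552734375, 98.05695343017578), (107.45903778076172, 98.4753189086914), 0.06901099532842636)
```

Call:
arm_command(
  deltas=[
    [[0, 0, 0, 0.03, -0.0265, 0.0019, 0.6], [0, 0, 0, 0.03, -0.0265, 0.0019, 0.6], [0, 0, 0, 0.03, -0.0265, 0.0019, 0.6], [0, 0, 0, 0.03, 0, 0, 0.6], [0, 0, 0, 0.03, 0, 0, 0.6], [0, 0, 0, 0.02, 0, 0, 0.6], [0, 0, 0, 0.015, 0, 0, 0.6], [0, 0, 0, 0, 0, 0, 0.6]],
  ],
  squeeze=40,
)

```text
time: 4.45
ee_pos: [0.5176, 0.0964, 0.0674]
ee_rot: [0.5, -0.499, 0.501, 0.5]
force: [-0.2, 0.5, 0.2]
width: 0.051
```

Run:
```python
from h import *
delta([.518,.0965,.067],0,0)
snap('wrist','w2')
```

```text
t 4.45 pos [0.5176 0.0964 0.0674] F [-0.2498  0.5048  0.1748] w 0.050996478299855034 q [ 0.1841  0.1971 -0.3708  1.005   0.      0.185 ]
turn deg (tool) [-0.0533 -0.0205 -0.1148] shift in tool now [ 0.0003 -0.0004  0.0001] in target tool [ 0.0004 -0.0004  0.0001] world [ 0.0004  0.0001 -0.0004]
```

View pics/w2.png

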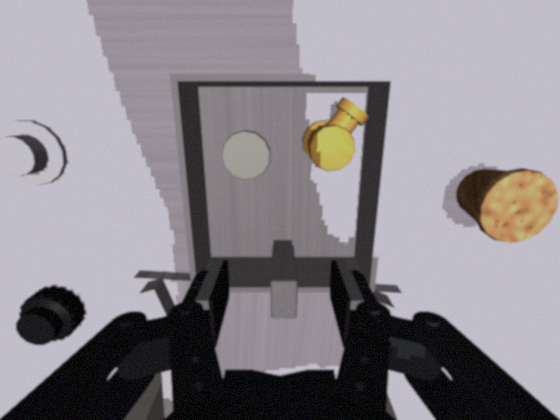

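The tab at (284,298) stands centred between the open fingers at (215,300) and (348,300). Next I close on it.

Call:
arm_command(
  deltas=[
    [[0, 0, 0, 0, 0, 0, 0], [0, 0, 0, 0, 0, 0, 0], [0, 0, 0, 0, 0, 0, 0], [0, 0, 0, 0, 0, 0, 0], [0, 0, 0, 0, 0, 0, 0]],
  ],
  squeeze=50,
)

```text
time: 5.12
ee_pos: [0.5191, 0.0968, 0.0694]
ee_rot: [0.501, -0.5, 0.499, 0.5]
force: [-1.1, 0.9, 5.8]
width: 0.011
```

```bash
cat > plan.py <<'E'
from h import *
def fr(tail,hd,tilt):
    return R.from_euler('ZY',[hd,-tilt],degrees=True),np.array([*tail,0.])
Q0=target(0,0); T0,t0=fr((.4205,.097),0,0); rel=T0.inv().apply(np.array([.5178,.0965,.067])-t0); Qr=T0.inv()*Q0
S=np.array([.545,.0875]); f=lambda h:np.array([np.cos(np.radians(h)),np.sin(np.radians(h))])
h=-3.9; tl=S+f(h)*(.025-.1092)
W=[((.4205,.097),0,0),((.4205,.097),0,9),(tuple(tl),h,9),(tuple(tl),h,6.6)]
P=[(lambda T,t:(T*Qr,t+T.apply(rel)))(*fr(*w)) for w in W]
for (a,p),(b,q),n in zip(P,P[1:],(5,7,3)):
    print(n,'rows turn',np.degrees((a.inv()*b).as_rotvec())/n,'shift start-axes',a.inv().apply(q-p)/n,'mid',(a*R.from_rotvec((a.inv()*b).as_rotvec()/2)).inv().apply(q-p)/n, q)
E
python3 plan.py
```

```text
5 rows turn [ 0.   0.  -1.8] shift start-axes [-0.0029  0.0023  0.    ] mid [-0.0031  0.0021  0.    ] [0.5061 0.0965 0.0814]
7 rows turn [ 0.5503  0.0872 -0.    ] shift start-axes [ 0.0009 -0.0057 -0.0014] mid [ 0.0009 -0.0057 -0.0012] [0.5464 0.0869 0.0814]
3 rows turn [0.  0.  0.8] shift start-axes [ 0.0014 -0.0009 -0.    ] mid [ 0.0014 -0.0009 -0.    ] [0.5497 0.0867 0.0777]
```

Call:
arm_command(
  deltas=[
    [[0, 0, -1.8, -0.0029, 0.0023, 0, 0], [0, 0, -1.8, -0.003, 0.0022, 0, 0], [0, 0, -1.8, -0.0031, 0.0021, 0, 0], [0, 0, -1.8, -0.0031, 0.002, 0, 0], [0, 0, -1.8, -0.0032, 0.0019, 0, 0], [0, 0, 0, 0, 0, 0, 0]],
  ],
)

```text
time: 5.88
ee_pos: [0.506, 0.0964, 0.083]
ee_rot: [-0.538, 0.538, -0.459, -0.459]
force: [2.8, 0.7, -0.2]
width: 0.0109
```

Run:
```python
from h import *
s,p,Q=pose(); print(s['time'],p,Q.as_matrix(),s['force'],s['width'])
snap('side','s3')
a=cv2.imread('pics/s3.png')[160:290,210:330]
cv2.imwrite('pics/s3c.png',cv2.resize(a,None,fx=4.6,fy=4.6,interpolation=cv2.INTER_CUBIC))
```

```text
5.875 [0.506  0.0964 0.083 ] [[ 0.1569 -0.9876 -0.0006]
 [-0.0001 -0.0006  1.    ]
 [-0.9876 -0.1569 -0.0001]] [ 2.7756  0.6984 -0.1812] 0.01092455967400841
```

View pics/s3c.png

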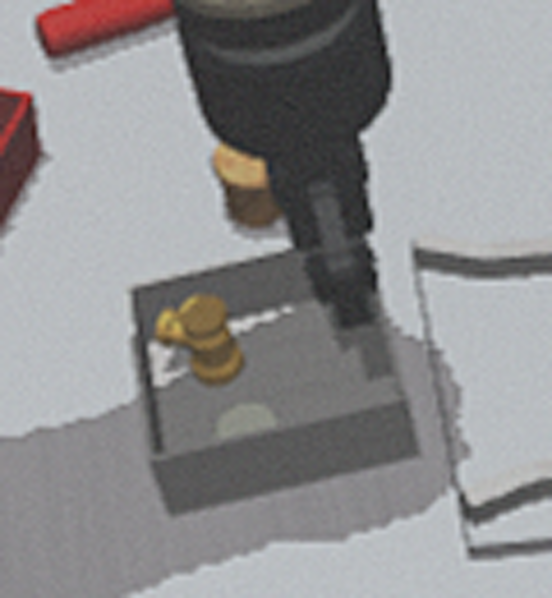

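The front is up about 9°. The tail corner is unmoved at side pixel (247,272), and the valve still stands. Next I slide forward over the sill with the yaw.

Call:
arm_command(
  deltas=[
    [[0.55, 0.09, 0, 0.0009, -0.0057, -0.0014, 0], [0.55, 0.09, 0, 0.0009, -0.0057, -0.0013, 0], [0.55, 0.09, 0, 0.0009, -0.0057, -0.0013, 0], [0.55, 0.09, 0, 0.0009, -0.0057, -0.0012, 0], [0.55, 0.09, 0, 0.0009, -0.0057, -0.0012, 0], [0.55, 0.09, 0, 0.0009, -0.0057, -0.0011, 0], [0.55, 0.09, 0, 0.0009, -0.0057, -0.001, 0], [0, 0, 0, 0, 0, 0, 0]],
  ],
)

```text
time: 6.92
ee_pos: [0.548, 0.0867, 0.0832]
ee_rot: [0.553, -0.522, 0.477, 0.44]
force: [1.0, -1.1, -4.6]
width: 0.0109
```

Call:
arm_command(
  deltas=[
    [[0, 0, 0.8, 0.0014, -0.0009, 0, 0], [0, 0, 0.8, 0.0014, -0.0009, 0, 0], [0, 0, 0.6, 0.001, -0.0009, 0, 0], [0, 0, 0, 0, 0, 0, 0]],
  ],
)

```text
time: 7.42
ee_pos: [0.5505, 0.0867, 0.0801]
ee_rot: [0.544, -0.513, 0.487, 0.451]
force: [-3.0, -0.5, 4.2]
width: 0.0109
```

Run:
```python
from h import *
s,p,Q=pose(); print(s['time'],p,Q.as_matrix(),s['force'],s['width'])
snap('side','s4');snap('top','t4')
a=cv2.imread('pics/s4.png')[160:290,230:350]; b=cv2.imread('pics/t4.png')[170:270,225:325]
z=lambda a:cv2.resize(a,(400,int(400*a.shape[0]/a.shape[1])),interpolation=cv2.INTER_CUBIC)
A,B=z(a),z(b); c=np.zeros((434,800,3),np.uint8); c[:A.shape[0],:400]=A; c[:B.shape[0],400:]=B
cv2.imwrite('pics/c4.png',c)
```

```text
7.425 [0.5505 0.0867 0.0801] [[ 0.1182 -0.9907  0.0677]
 [-0.0082  0.0672  0.9977]
 [-0.993  -0.1185 -0.0002]] [-2.9676 -0.5294  4.2348] 0.010931214768636916
```

View pics/c4.png

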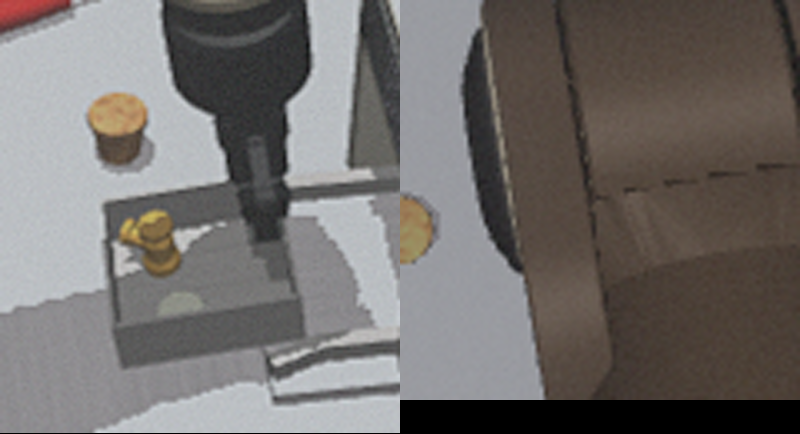

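The front rests about 25 mm on the deck, with force +4 N up, and the valve at (160,240) is upright. Next I release, rise and go behind.

Call:
arm_command(
  deltas=[
    [[0, 0, 0, 0, 0, 0, 0.4], [0, 0, 0, 0, 0, 0, 0.4], [0, 0, 0, 0, 0, 0, 0.4], [0, 0, 0, -0.015, 0, 0, 0.4], [0, 0, 0, -0.04, 0, 0, 0.4], [0, 0, 0, -0.04, 0, 0, 0.5], [0, 0, 0, -0.02, 0, 0, 0.5]],
  ],
)

```text
time: 8.4
ee_pos: [0.5373, 0.0878, 0.1976]
ee_rot: [0.545, -0.513, 0.486, 0.45]
force: [0.5, 0.3, -0.3]
width: 0.0424
```

Run:
```python
from h import *
print(target(-3.9,35).as_matrix())
S=np.array([.545,.0875]);f=np.array([np.cos(-.068),np.sin(-.068)])
p=S+f*(-.084-.03-.0126); print(p)
delta([*p,.15],-3.9,35)
snap('top','t5');snap('side','s5')
a=cv2.imread('pics/s5.png')[160:290,230:350]; b=cv2.imread('pics/t5.png')[140:270,230:350]
z=lambda a:cv2.resize(a,(400,int(400*a.shape[0]/a.shape[1])),interpolation=cv2.INTER_CUBIC)
cv2.imwrite('pics/c5.png',np.hstack([z(a),z(b)]))
```

```text
[[ 0.5722 -0.8173  0.068 ]
 [-0.039   0.0557  0.9977]
 [-0.8192 -0.5736  0.    ]]
[0.4187 0.0961]
t 8.4 pos [0.5373 0.0878 0.1976] F [ 0.4578  0.2844 -0.2654] w 0.04243381100564586 q [ 0.1765  0.0744 -0.2256  1.1514 -0.0289  0.2425]
turn deg (tool) [  0.0059   0.0455 -27.963 ] shift in tool now [0.0327 0.1239 0.0002] in target tool [-0.0292  0.1247  0.0002] world [-0.1186  0.0083 -0.0476]
```

View pics/c5.png

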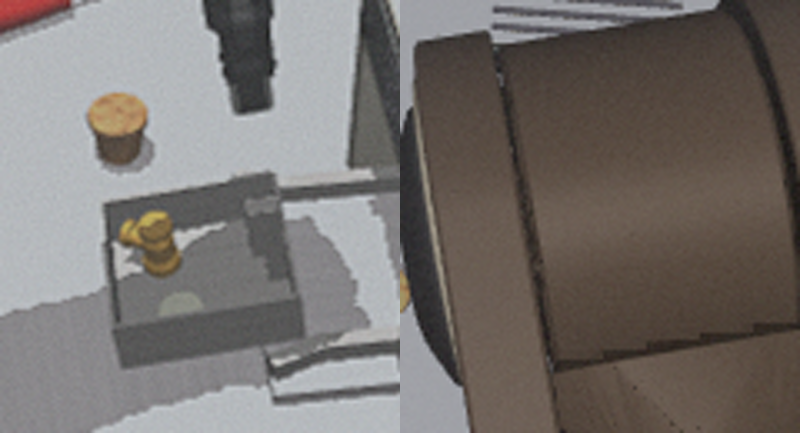

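Call:
arm_command(
  deltas=[
    [[0, 0, 0, 0.008, 0.031, 0, 0.6], [0, 0, 0, 0.008, 0.031, 0, 0.6], [0, 0, -9.3, 0.008, 0.031, 0, 0.6], [0, 0, -9.3, 0.003, 0.03, 0, 0.6], [0, 0, -9.4, 0, 0, 0, 0.6], [0, 0, 0, 0, 0, 0, 0.6]],
  ],
)

```text
time: 9.25
ee_pos: [0.4154, 0.0949, 0.144]
ee_rot: [0.636, -0.615, 0.35, 0.308]
force: [-0.1, -0.5, -0.1]
width: 0.0512
```

Run:
```python
from h import *
delta([.4187,.0961,.05],-3.9,35)
snap('wrist','w6')
```

```text
t 9.25 pos [0.4154 0.0949 0.144 ] F [-0.0889 -0.4748 -0.1327] w 0.051186487640228526 q [ 0.3845 -0.4653 -0.9121  0.5695 -0.2506  0.3777]
turn deg (tool) [ 0.1809 -0.0001 -0.4448] shift in tool now [0.0793 0.0506 0.0016] in target tool [0.0789 0.0512 0.0015] world [ 0.0033  0.0012 -0.094 ]
```

View pics/w6.png

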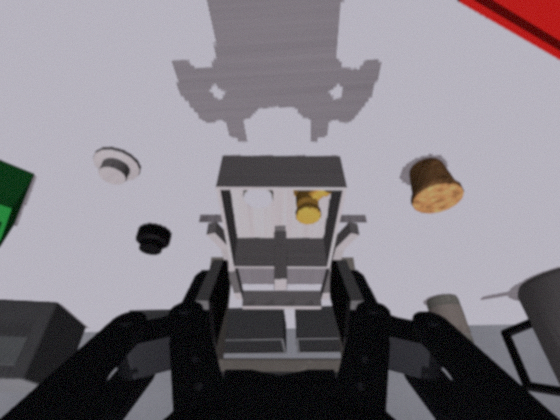

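The tray rear wall (219–344, 170) is centred between the flared rail ends (215 and 350), the fingers are centred on it, and both parts are inside. Next I descend.

Call:
arm_command(
  deltas=[
    [[0, 0, -0.4, 0.02, 0.0128, 0.0015, 0.6], [0, 0, 0, 0.02, 0.0128, 0, 0.6], [0, 0, 0, 0.02, 0.0128, 0, 0.6], [0, 0, 0, 0.019, 0.0128, 0, 0.6], [0, 0, 0, 0, 0, 0, 0.6]],
  ],
)

```text
time: 9.93
ee_pos: [0.4241, 0.0967, 0.053]
ee_rot: [0.637, -0.616, 0.348, 0.305]
force: [0.3, 0.4, 0.0]
width: 0.0511
```

Run:
```python
from h import *
S=np.array([.545,.0875]);f=np.array([np.cos(-.068),np.sin(-.068)])
delta([*(S+f*(.068-.0126)),.056],-3.9,35)
```

```text
t 9.925 pos [0.4241 0.0967 0.053 ] F [0.2718 0.3817 0.0218] w 0.051076060564194246 q [ 0.3827 -0.3456 -1.0733  0.2824 -0.2538  0.3774]
turn deg (tool) [ 0.0275 -0.1009 -0.0645] shift in tool now [ 0.0987 -0.1465 -0.0009] in target tool [ 0.0988 -0.1464 -0.001 ] world [ 0.1762 -0.013   0.003 ]
```

Call:
arm_command(
  deltas=[
    [[0, 0, 0, 0.0082, 0.0057, 0, 0.6], [0, 0, 0, 0.0029, -0.0041, 0, 0.6], [0, 0, 0, 0.0029, -0.0041, 0, 0.6], [0, 0, 0, 0.0029, -0.0041, 0, 0.6], [0, 0, 0, 0.0029, -0.0041, 0, 0.6], [0, 0, 0, 0.0029, -0.0041, 0, 0.6], [0, 0, 0, 0.0029, -0.0041, 0, 0.6], [0, 0, 0, 0.0029, -0.0041, 0, 0.6], [0, 0, 0, 0.0029, -0.0041, 0, 0.6]],
  ],
)

```text
time: 11.05
ee_pos: [0.4627, 0.094, 0.0431]
ee_rot: [0.638, -0.616, 0.347, 0.305]
force: [-5.9, 1.2, 3.5]
width: 0.0512
```

```bash
cat > chk.py <<'E'
import sys
from h import *
n=sys.argv[1]
S=np.array([.545,.0875]);f=np.array([np.cos(-.068),np.sin(-.068)])
delta([*(S+f*(.068-.0126)),.056],-3.9,35)
snap('side','s'+n);snap('wrist','w'+n)
a=cv2.imread('pics/s%s.png'%n)[150:300,225:425]; b=cv2.imread('pics/w%s.png'%n)
a=cv2.resize(a,(440,330),interpolation=cv2.INTER_CUBIC); b=cv2.resize(b[100:340,100:460],(360,240)); c=np.zeros((330,800,3),np.uint8); c[:,:440]=a; c[:240,440:]=b
cv2.imwrite('pics/c%s.png'%n,c)
E
python3 chk.py 7
```

```text
t 11.05 pos [0.4627 0.094  0.0431] F [-5.9321  1.1979  3.5209] w 0.05115141674266947 q [ 0.3297 -0.2461 -1.0444  0.1973 -0.2246  0.3301]
turn deg (tool) [0.0564 0.0073 0.1126] shift in tool now [ 0.0688 -0.1203 -0.001 ] in target tool [ 0.0686 -0.1204 -0.0009] world [ 0.1376 -0.0102  0.0129]
```

View pics/c7.png

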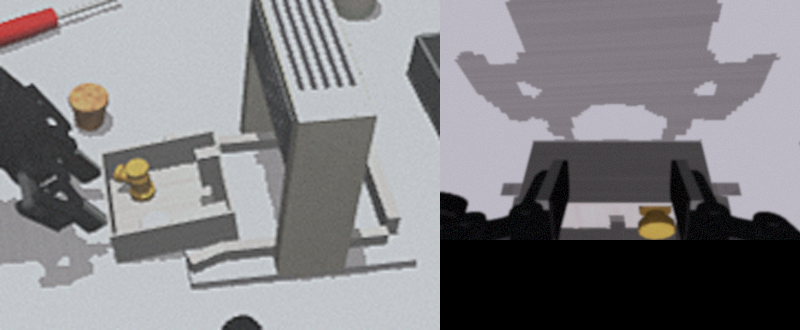

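The side crop shows the fingertips at the tail wall (105,225), with the tray front between the rails and the valve at (138,180) and disc still inside. The contact force is about 6 N. I keep pushing and rise gently.

Call:
arm_command(
  deltas=[
    [[0, 0, 0, 0.0029, -0.0041, 0, 0.6], [0, 0, 0, 0.0029, -0.0041, 0, 0.6], [0, 0, 0, 0.0017, -0.005, 0, 0.6], [0, 0, 0, 0.0017, -0.005, 0, 0.6], [0, 0, 0, 0.0017, -0.005, 0, 0.6], [0, 0, 0, 0.0017, -0.005, 0, 0.6], [0, 0, 0, 0.0017, -0.005, 0, 0.6], [0, 0, 0, 0.0017, -0.005, 0, 0.6]],
  ],
)

```text
time: 12.15
ee_pos: [0.5038, 0.0912, 0.0526]
ee_rot: [0.638, -0.616, 0.347, 0.304]
force: [-3.4, 0.5, -1.2]
width: 0.0512
```

```bash
cat > dep.py <<'E'
import sys
from h import *
S=np.array([.545,.0875]);f=np.array([np.cos(-.068),np.sin(-.068)]);l=np.array([-f[1],f[0]])
delta([*(S+f*(.068-.0126)),.056],-3.9,35)
n=sys.argv[1]; snap('side','s'+n)
D=np.load('pics/s%s.npz'%n); d=D['d']; fx,fy,cx,cy=D['k']; v,u=np.mgrid[:420,:560]
P=(np.stack([(u-cx)/fx*d,(v-cy)/fy*d,d],-1)@D['T'][:3,:3].T+D['T'][:3,3])[d>0]
X=(P[:,:2]-S)@f; Y=(P[:,:2]-S)@l; Z=P[:,2]
# right outer wall of the tray (seen from the right-side camera): top of wall profile along X
m=(Y<-.046)&(Y>-.056)&(X<.2)&(X>-.15)
for x in np.arange(-.12,.2,.01):
    k=m&(abs(X-x)<.005)
    if k.sum()>3: print('%.2f n%d zmax %.3f y %.4f'%(x,k.sum(),np.percentile(Z[k],97),np.median(Y[k])),end=' | ')
k=(Y>-.045)&(Y<.045)&(Z>.055)&(Z<.085)&(X>-.1)&(X<.17)
print('\nhigh pts (tab/..)',k.sum())
E
python3 dep.py 8
```

```text
t 12.15 pos [0.5038 0.0912 0.0526] F [-3.4183  0.459  -1.2332] w 0.051158258280490955 q [ 0.2862 -0.1758 -0.9722  0.1901 -0.2014  0.2931]
turn deg (tool) [ 0.0278 -0.0081  0.1895] shift in tool now [ 0.0529 -0.081  -0.001 ] in target tool [ 0.0527 -0.0812 -0.0009] world [ 0.0964 -0.0075  0.0034]
-0.12 n21 zmax 0.003 y -0.0510 | -0.11 n20 zmax 0.002 y -0.0515 | -0.10 n23 zmax 0.119 y -0.0512 | -0.09 n51 zmax 0.127 y -0.0505 | -0.08 n30 zmax 0.121 y -0.0510 | -0.07 n46 zmax 0.116 y -0.0527 | -0.06 n46 zmax 0.104 y -0.0515 | -0.05 n34 zmax 0.091 y -0.0516 | -0.04 n20 zmax 0.003 y -0.0509 | -0.03 n21 zmax 0.003 y -0.0515 | -0.02 n93 zmax 0.050 y -0.0512 | -0.01 n98 zmax 0.051 y -0.0510 | -0.00 n93 zmax 0.051 y -0.0510 | 0.01 n77 zmax 0.051 y -0.0514 | 0.02 n69 zmax 0.052 y -0.0508 | 0.03 n63 zmax 0.051 y -0.0512 | 0.04 n61 zmax 0.050 y -0.0512 | 0.05 n64 zmax 0.051 y -0.0509 | 0.06 n59 zmax 0.051 y -0.0510 | 0.07 n105 zmax 0.187 y -0.0512 | 0.08 n71 zmax 0.202 y -0.0510 | 0.09 n24 zmax 0.202 y -0.0504 | 0.10 n26 zmax 0.203 y -0.0518 | 0.11 n22 zmax 0.202 y -0.0513 | 0.12 n24 zmax 0.203 y -0.0517 | 0.13 n22 zmax 0.202 y -0.0493 | 0.18 n33 zmax 0.035 y -0.0524 | 0.19 n25 zmax 0.036 y -0.0549 | 
high pts (tab/..) 352
```

The tray is flat on the deck, with the rim at 51 mm all along and the tail about 25 mm short of the sill. I continue at constant height.

Call:
arm_command(
  deltas=[
    [[0, 0, 0, 0.0034, -0.0049, 0, 0.6], [0, 0, 0, 0.0034, -0.0049, 0, 0.6], [0, 0, 0, 0.0034, -0.0049, 0, 0.6], [0, 0, 0, 0.0034, -0.0049, 0, 0.6], [0, 0, 0, 0.0034, -0.0049, 0, 0.6], [0, 0, 0, 0.0034, -0.0049, 0, 0.6], [0, 0, 0, 0.0034, -0.0049, 0, 0.6], [0, 0, 0, 0.0034, -0.0049, 0, 0.6], [0, 0, 0, 0.0034, -0.0049, 0, 0.6], [0, 0, 0, 0.0034, -0.0049, 0, 0.6], [0, 0, 0, 0.0034, -0.0049, 0, 0.6]],
  ],
)

```text
time: 13.58
ee_pos: [0.5693, 0.0868, 0.0529]
ee_rot: [0.638, -0.616, 0.347, 0.304]
force: [-3.5, -0.6, 1.5]
width: 0.0509
```

```bash
python3 dep.py 9 | cut -c1-2500
```

```text
t 13.575 pos [0.5693 0.0868 0.0529] F [-3.5499 -0.6057  1.537 ] w 0.05092850163619304 q [ 0.2325 -0.0489 -0.8666  0.1604 -0.1715  0.2476]
turn deg (tool) [ 0.0295 -0.0055  0.1869] shift in tool now [ 0.0154 -0.0272 -0.001 ] in target tool [ 0.0153 -0.0272 -0.001 ] world [ 0.031  -0.0031  0.0031]
-0.12 n20 zmax 0.002 y -0.0518 | -0.11 n22 zmax 0.002 y -0.0505 | -0.10 n23 zmax 0.002 y -0.0509 | -0.09 n22 zmax 0.002 y -0.0507 | -0.08 n20 zmax 0.002 y -0.0516 | -0.07 n19 zmax 0.001 y -0.0507 | -0.06 n21 zmax 0.004 y -0.0512 | -0.05 n20 zmax 0.003 y -0.0513 | -0.04 n20 zmax 0.004 y -0.0508 | -0.03 n37 zmax 0.125 y -0.0519 | -0.02 n37 zmax 0.127 y -0.0507 | -0.01 n26 zmax 0.120 y -0.0517 | -0.00 n50 zmax 0.110 y -0.0529 | 0.01 n39 zmax 0.097 y -0.0513 | 0.02 n13 zmax 0.086 y -0.0479 | 0.04 n36 zmax 0.050 y -0.0507 | 0.05 n63 zmax 0.051 y -0.0511 | 0.06 n60 zmax 0.052 y -0.0513 | 0.07 n102 zmax 0.188 y -0.0513 | 0.08 n68 zmax 0.202 y -0.0510 | 0.09 n28 zmax 0.203 y -0.0507 | 0.10 n28 zmax 0.202 y -0.0506 | 0.11 n22 zmax 0.202 y -0.0512 | 0.12 n26 zmax 0.203 y -0.0515 | 0.13 n23 zmax 0.202 y -0.0516 | 0.17 n4 zmax 0.022 y -0.0508 | 0.18 n35 zmax 0.036 y -0.0507 | 0.19 n23 zmax 0.036 y -0.0524 | 
high pts (tab/..) 187
```

Call:
arm_command(
  deltas=[
    [[0, 0, 0, 0.0023, -0.0033, 0, 0.6], [0, 0, 0, 0.0023, -0.0033, 0, 0.6], [0, 0, 0, 0.0023, -0.0033, 0, 0.6], [0, 0, 0, 0.0023, -0.0033, 0, 0.6], [0, 0, 0, 0.0023, -0.0033, 0, 0.6], [0, 0, 0, 0.0012, -0.0016, 0, 0.6], [0, 0, 0, 0.0012, -0.0016, 0, 0.6]],
  ],
)

```text
time: 14.5
ee_pos: [0.5932, 0.0852, 0.053]
ee_rot: [0.638, -0.617, 0.347, 0.304]
force: [-3.7, 1.3, 2.3]
width: 0.0513
```

Call:
arm_command(
  deltas=[
    [[0, 0, 0, 0.0006, -0.0008, 0, 0.6], [0, 0, 0, 0.0006, -0.0008, 0, 0.6]],
  ],
)

```text
time: 14.75
ee_pos: [0.5951, 0.0851, 0.053]
ee_rot: [0.638, -0.617, 0.346, 0.304]
force: [-3.2, 0.6, 1.9]
width: 0.0514
```

Call:
arm_command(
  deltas=[
    [[0, 0, 0, 0.0006, -0.0008, 0, 0.6], [0, 0, 0, 0.0006, -0.0008, 0, 0.6]],
  ],
)

```text
time: 15.0
ee_pos: [0.5968, 0.085, 0.0529]
ee_rot: [0.638, -0.616, 0.347, 0.304]
force: [-12.9, 0.5, 8.7]
width: 0.0512
```

Call:
arm_command(
  deltas=[
    [[0, 0, 0, 0.0006, -0.0008, 0, 0.6], [0, 0, 0, 0.0006, -0.0008, 0, 0.6], [0, 0, 0, 0, 0, 0, 0.6]],
  ],
)

```text
time: 15.38
ee_pos: [0.5971, 0.0849, 0.0527]
ee_rot: [0.638, -0.616, 0.347, 0.305]
force: [-25.7, 0.5, 18.3]
width: 0.0517
```

```bash
python3 dep.py 10 | head -2
```

```text
t 15.375 pos [0.5971 0.0849 0.0527] F [-25.6855   0.5163  18.2974] w 0.05172244748778647 q [ 0.2137  0.0027 -0.8165  0.1583 -0.1603  0.2313]
turn deg (tool) [0.0792 0.0102 0.0687] shift in tool now [-0.0008 -0.0046 -0.001 ] in target tool [-0.0008 -0.0046 -0.001 ] world [ 0.0032 -0.0012  0.0033]
```

It is hard on the stop (26 N), flat, with two-point contact. I back off straight, then rise clear.

Call:
arm_command(
  deltas=[
    [[0, 0, 0, -0.0023, 0.0033, 0, 0.6], [0, 0, 0, -0.0057, 0.0082, 0, 0.6], [0, 0, 0, -0.0114, 0.0163, 0, 0.6], [0, 0, 0, -0.0172, 0.0245, 0, 0.6], [0, 0, 0, -0.0172, 0.0245, 0, 0.6], [0, 0, 0, -0.0172, 0.0245, 0, 0.6], [0, 0, 0, -0.04, 0, 0, 0.6], [0, 0, 0, -0.04, 0, 0, 0.6], [0, 0, 0, -0.04, 0, 0, 0.6], [0, 0, 0, 0, 0, 0, 0.6]],
  ],
)

```text
time: 16.68
ee_pos: [0.4064, 0.0986, 0.1534]
ee_rot: [0.64, -0.617, 0.344, 0.303]
force: [0.5, -0.6, 0.3]
width: 0.0512
```

```bash
python3 dep.py 11 | cut -c1-1500
python3 - <<'E'
from h import *
snap('wrist','w11'); snap('top','t11')
a=cv2.imread('pics/s11.png')[120:300,225:425]; b=cv2.imread('pics/w11.png')
c=np.zeros((400,800,3),np.uint8); c[:360,:400]=cv2.resize(a,(400,360),interpolation=cv2.INTER_CUBIC); c[:300,400:]=cv2.resize(b,(400,300),interpolation=cv2.INTER_AREA)
cv2.imwrite('pics/c11.png',c)
E
```

```text
t 16.675 pos [0.4064 0.0986 0.1534] F [ 0.4594 -0.5968  0.3423] w 0.051154031642670406 q [ 0.4128 -0.4982 -0.9131  0.5909 -0.2693  0.4013]
turn deg (tool) [0.007  0.1664 0.4949] shift in tool now [ 0.1922 -0.1017 -0.0022] in target tool [ 0.1913 -0.1034 -0.0016] world [ 0.1939 -0.0148 -0.0974]
-0.12 n22 zmax 0.003 y -0.0508 | -0.11 n22 zmax 0.003 y -0.0518 | -0.10 n17 zmax 0.002 y -0.0513 | -0.09 n24 zmax 0.004 y -0.0516 | -0.08 n22 zmax 0.002 y -0.0505 | -0.07 n21 zmax 0.003 y -0.0502 | -0.06 n21 zmax 0.002 y -0.0513 | -0.05 n18 zmax 0.003 y -0.0492 | -0.04 n20 zmax 0.002 y -0.0508 | -0.03 n22 zmax 0.003 y -0.0520 | -0.02 n21 zmax 0.004 y -0.0510 | -0.01 n21 zmax 0.003 y -0.0509 | -0.00 n27 zmax 0.012 y -0.0508 | 0.01 n16 zmax 0.013 y -0.0503 | 0.02 n10 zmax 0.012 y -0.0480 | 0.07 n96 zmax 0.188 y -0.0510 | 0.08 n72 zmax 0.202 y -0.0511 | 0.09 n28 zmax 0.203 y -0.0512 | 0.10 n23 zmax 0.202 y -0.0505 | 0.11 n26 zmax 0.202 y -0.0519 | 0.12 n23 zmax 0.202 y -0.0510 | 0.13 n23 zmax 0.202 y -0.0522 | 0.15 n23 zmax 0.051 y -0.0511 | 0.16 n64 zmax 0.051 y -0.0513 | 0.17 n58 zmax 0.051 y -0.0512 | 0.18 n45 zmax 0.050 y -0.0518 | 0.19 n19 zmax 0.036 y -0.0537 | 
high pts (tab/..) 0
```

View pics/c11.png

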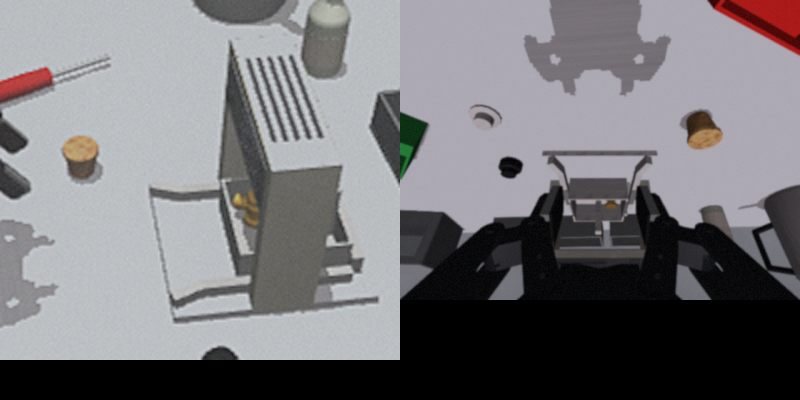

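The tray lies between the rails against the stop bar, with the valve upright at (245,207), and the plug, nut, retainer and driver are in place. I check squareness numerically.

Run:
```python
from h import *
S=np.array([.545,.0875]);f=np.array([np.cos(-.068),np.sin(-.068)]);l=np.array([-f[1],f[0]])
D=np.load('pics/w11.npz'); d=D['d']; fx,fy,cx,cy=D['k']; v,u=np.mgrid[:420,:560]
P=(np.stack([(u-cx)/fx*d,(v-cy)/fy*d,d],-1)@D['T'][:3,:3].T+D['T'][:3,3])[d>0]
X=(P[:,:2]-S)@f; Y=(P[:,:2]-S)@l; Z=P[:,2]
k=(Z>.018)&(Z<.046)&(X>.055)&(X<.08)&(abs(Y)<.045)
c=np.polyfit(Y[k],X[k],1); print('tail',k.sum(),c[1],'angle',np.degrees(np.arctan(c[0])))
k=(Z>.02)&(Z<.03)&(X>.05)&(X<.08)&(abs(Y)<.054);print('tail y range',Y[k].min(),Y[k].max())
def at(n,xy,z):
    D=np.load('pics/%s.npz'%n);d=D['d']
for a in('top',):
    A=cv2.imread('pics/top0.png');B=cv2.imread('pics/t11.png')
    for n,(x,y) in dict(plug=(225,227),nut=(341,193),ret=(337,238),driver=(163,240)).items():
        print(n,cv2.absdiff(A[y-12:y+12,x-12:x+12],B[y-12:y+12,x-12:x+12]).mean())
im=D['im'].astype(int)
A,B=np.load('pics/side0.npz'),np.load('pics/s11.npz')
for n,(x,y) in dict(plug=(265,197),nut=(335,302),ret=(276,311),driver=(235,162)).items():
    print(n,abs(A['im'][y-14:y+14,x-14:x+14].astype(int)-B['im'][y-14:y+14,x-14:x+14]).mean())
```

```text
tail 1541 0.07022557317454563 angle -0.012221501370386387
tail y range -0.051928244765532386 0.04798976150580085
plug 5.232638888888889
nut 5.030671296296297
ret 5.61400462962963
driver 5.086226851851852
plug 11.977891156462585
nut 10.615646258503402
ret 13.765731292517007
driver 11.220238095238095
```

```bash
python3 -c "
from cell import robot
print(robot.close_job())"
```

```text
the job is handed in; nothing more can be done
None
```

The tray is in the dryer, flat on the deck, square and against the stop bar, and the job is handed in at about 17 s. I tipped its front up about 9° by the tab with the tail on the counter. Then I slid the front about 25 mm over the sill, set it down and let go. I pushed it home with two fingertips leaning forward 35°, rising as the tail came up, and backed the arm clear.

Last checks:
- **Flat:** the tray's rim was 51 mm above the counter along the parts of its right wall the camera could see, so it is flat on the deck.
- **Square:** the tail wall was within about 0.1° of the dryer's axes, and the tray sits about 2 mm off the lane's centre.
- **Home:** the push force jumped from about 3 N to 26 N as it met the stop. The tail measured 70 mm beyond the sill against 68 mm nominal; the camera calibration is only good to about 2 mm.
- **Parts:** the valve was upright in the tray. The disc was last seen in the tray early in the push; the head hides it in the final picture, so I could not confirm it directly.
- **Other things:** comparing pictures from before and after showed no sign that the nut, retainer, plug or driver had moved.

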